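Clamp a sample cassette in the sliding stage

TASK

Take the flat white sample cassette out of the sloping rack and stand it upright on its long thin edge on the stage's rail, broadside to the blue fence and roughly centred on it. Slide the carriage up until its jaw presses the cassette square against the fence, then turn the red clamp knob clockwise until it is tight, so that the carriage is locked and the cassette stays pressed between jaw and fence. Leave the other things on the bench where they are.

Things in the scene. Friction and masses are not known exactly. Their poses are not given: they have to be found in the camera images.
- stage: fixed clamping stage: black base 170 x 320 x 20 mm (x, y, z), on it an aluminium rail along y, flat top 52 mm wide, 40 mm above the bench. Origin: centre of the underside; y runs along the rail towards the fence, z up, x away from the robot at yaw 0. Blue fence on the rail: 72 mm along x, y 100 to 125 mm, top 70 mm above the bench, its flat face looks along -y
- seat (a point): point on the rail's top at the foot of the fence's face, in the middle of it; axes as the stage
- jaw_face (a point): middle of the flat blue jaw face (72 mm along x, 31 mm tall, top 72 mm above the bench) at the carriage's end nearest the fence, looking along the stage's +y; axes as the stage. The carriage behind it is 72 x 80 mm, top 60 mm above the bench
- knob (a joint): turn of the clamp knob, rad: 0 fully loose, grows clockwise (looking down onto the knob from outside), end stop at 1.5; starts at 0 to 0.3. It screws in 1 mm per rad and turns with 0.1 N m; somewhere between 0.3 and 0.7 the pad meets the rail, then it grows stiffer. It is tight near the end stop (from about 1.25)
- knob_grip (a point): centre of the knob's red bar, 40 mm long (its x), 12 mm thick (y), 24 mm tall (z). Its z is the screw axis, outwards: it leans 23 degrees from vertical to the stage's -x. Under the bar: a disc 20 mm across, 4 mm thick, then a 10 mm stem; 32 mm below the bar's centre a 24 mm boss. The knob rides on the carriage, 55 mm behind the jaw face; the carriage can be pushed by it
- clamp_pad: brass pad at the inner end of the clamp screw, which presses on the rail's sloping steel flank
- flank: the steel flank of the rail that the clamp pad presses on
- rack: fixed grey sloping rack, base 110 x 120 mm. Origin: centre of the underside, z up. The cassette leans in it, its upper edge towards the rack's -x, 23 degrees from vertical; behind the cassette's lower face a back rest reaches 28 mm up from its lower edge, in front a 6 mm lip. The rest of the cassette is free
- cassette: the white sample cassette with an amber window: 14 mm thick (its x), 90 mm long (its y), 70 mm tall (its z), about 0.14 kg. Origin: middle of its lower long edge face; z points to the other long edge
- cassette_mid (a point): the cassette's centre, 35 mm above its origin; axes as the cassette
- case: small black accessory case with metal edges, 90 x 120 x 55 mm, not to be disturbed. Origin: centre of the underside
- eyepiece: black eyepiece standing on the bench, 38 mm across, 55 mm tall, not to be disturbed. Origin: centre of the underside
- objective: brass lens objective standing on the bench, 30 mm across, 38 mm tall, not to be disturbed. Origin: centre of the underside
- carriage: the sliding dark grey carriage with its blue jaw. Origin on the stage's y axis at bench level, 40 mm behind (-y) the jaw face; axes as the stage. It slides along the stage's y with about 2.5 N of drag while the clamp is loose, over 140 mm; it starts 90 to 130 mm (jaw to fence) open
There are look-alikes about, which are no part of the job. What is shaped like the cassette but pink is not meant.

How it is judged:
By the outcome, as a careful person would: the job done as asked, in the order asked, and still so for the second after the job is handed in, with the robot touching nothing.
It also fails if it takes over 58 s, if anything falls off the work surface, if the arm or the gripper's body presses on something with over 40 N, if the wrist force passes 120 N, or if a joint passes its speed limit or range.

ROBOT

A 7-joint arm with a two-finger parallel gripper is mounted at the origin on the work surface. World frame = base frame: x ahead of the robot, y to its left, z up, the work surface at z = 0. Lengths are in m, angles in rad, forces in N, time in s.
With the tool pointing down it reaches from about 0.425 to 0.95 m from the base axis. Payload 16.7 kg.
Tool frame: the origin (TCP) lies midway between the tips of the shut fingers; the grasp point (between the pads) lies 19 mm behind it; z points along the fingers, y is the line along which they close (so a half turn about z gives the same grasp; the last joint's range is limited). The gripper opens to 94 mm and grips with 3 to 60 N. Pads are 16 mm wide; open, the fingers measure 119 mm over their backs; the gripper's body (75 mm by 177 mm) begins 78 mm behind the grasp point.
Start: joints at [-1.419, 0.426, 0.074, 1.606, -0.034, 1.111, -0.067], TCP at [0.201, 0.644, 0.205] pointing down, gripper open.
Joint ranges: [-2.85, 2.85], [-0.5, 2.14], [-1.23, 1.37], [0.21, 2.46], [-1.02, 4.16], [0.16, 2.05], [-2.73, 2.73]. Speed limits (rad/s): [1.89, 1.89, 2.39, 2.39, 3.01, 3.01, 3.01].

INTERFACE

Orientations are given as a unit quaternion [x, y, z, w].
In Python, from station import robot gives the robot as it stands.
- The arm moves only by the tool move_arm, never from a script. Its argument "targets" is a list of rows, each an object with "linear": the shift along the tool's x, y, z in m, a list of three; "roll": the turn about the tool's z in rad. A call has 1 to 10 rows; each row shifts and turns the commanded pose from where the row before left it, along the tool's axes as they then stand; what a row does not reach is not made up. A row lasts 1/10 s, in which the tool goes at most 50 mm and 8.59 degrees, less where a joint would pass 70% of its speed; a pose out of reach is approached as far as the arm can. A call is refused whole if a number of a shift passes 0.05 or a number of a turn 0.15, either way. A call with a gripper value outside its range is refused whole. "grip" is the opening in per cent of the stroke, from 0 (shut) to 100 (fully open), set as the call begins (left out, the last holds). The fingers move at their own pace and stop on an object; "squeeze" is the grip in N (left out, the last holds). Time passes only in rows, so rows that do not move let the fingers close. It gives the time, the measured TCP pose, the force, the opening and the grip force at its end, in the units of the state.
- robot.state(): the state, without advancing time (a new reading comes with each control period).
- robot.read_camera(name): name is "side" or "top"; returns a dict with "frame" (480x640x3 uint8, red, green, blue), "mtx" (3x3 intrinsics, pixels), "dist_coeffs" ([k1, k2, p1, p2, k3] as OpenCV has them; the pictures are not rectified), "cam_to_world" (4x4, takes a point from camera to world coordinates). Camera axes: x right, y down, z forward; pixel columns grow to the right and rows downward; lengths in m; the calibration is good to about 2 mm. A picture is of the moment at which its call begins. There is no depth.
- robot.finish_job(): hands the job in; it is judged then, once.
The state is a dict: "time_s": time; "q": joint angles; "qvel": joint speeds; "joint_torque": joint torques, N m; "tool_pos": TCP position; "tcp_rot": TCP orientation; "force": force on the tool from outside, world axes, zero at the start; "ft_torque": the same for the moment, N m; "gripper_width": finger opening in m; "gripper_force": force on a finger pad.
Only numpy, scipy, OpenCV 4.12 (cv2) and the standard library are available. Lean on these libraries where they do the work, as an engineer would, in place of code of your own. Each camera call takes 0.05 s, during which the arm holds its last target. There are 200 camera calls.

## Working session

There is one attempt and no reset: what is moved stays moved. The work goes in short steps, Python scripts to look and compute and a tool call to move; the robot and the scene stay as the last step left them, time stands still between calls to the robot, and variables do not carry over. Pictures are saved under pics/ and viewed, at most 10 in all, crops included, and the job is handed in when it is done.

Besides the shell and the picture viewer there is one more tool, called after "Request:" in YAML: its name, and indented under it one key for each argument. move_arm: Moves the arm, as the interface text tells. Its arguments: {"type":"object","properties":{"targets":{"type":"array","items":{"type":"object","properties":{"linear":{"type":"array","items":{"type":"number"}},"roll":{"type":"number"}}}},"grip":{"type":"number"},"squeeze":{"type":"number"}},"required":["targets"]}

```bash
ls; mkdir -p pics; python3 - <<'E'
from station import robot
import cv2,pickle
s=robot.state();print(s['time_s'],s['tool_pos'],s['tcp_rot'])
for n in('side','top'):
    c=robot.read_camera(n);pickle.dump(c,open(f'pics/{n}0.pkl','wb'));cv2.imwrite(f'pics/{n}0.png',c['frame'][:,:,::-1]);print(n,c['mtx'],c['dist_coeffs'],c['cam_to_world'])
E
```

```text
pics
0.0 [0.20054467 0.644046   0.2047526 ] [ 1.50355808e-01  9.88631721e-01 -6.68667629e-04 -5.66362413e-05]
side [[474.92877744   0.         319.20780541]
 [  0.         474.92877744 239.12097044]
 [  0.           0.           1.        ]] [-0.00108048  0.          0.          0.          0.        ] [[ 0.74702697 -0.33130973  0.57635455  0.02239621]
 [-0.66445838 -0.39963782  0.631494   -0.64887082]
 [ 0.02111297 -0.85470666 -0.51868176  0.58077319]
 [ 0.          0.          0.          1.        ]]
top [[541.57767021   0.         320.81489264]
 [  0.         541.57767021 239.54544841]
 [  0.           0.           1.        ]] [-0.00282136  0.          0.          0.          0.        ] [[-0.01386011 -0.99281267  0.11887349  0.40540953]
 [-0.99988272  0.01298686 -0.00811764 -0.05197009]
 [ 0.0065155  -0.11897206 -0.99287622  1.35245148]
 [ 0.          0.          0.          1.        ]]
```

View pics/top0.png

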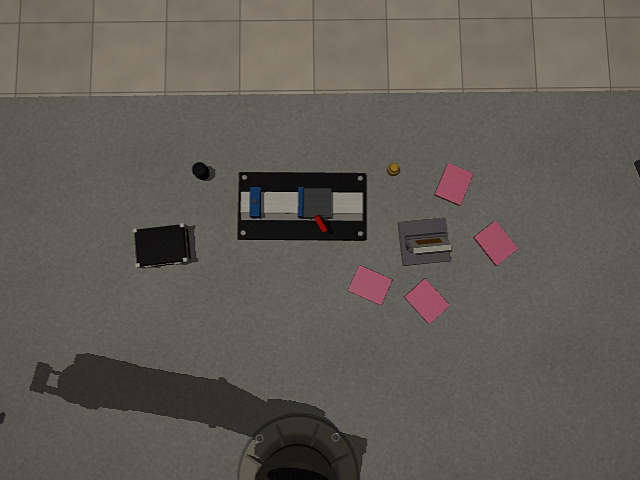

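View pics/side0.png

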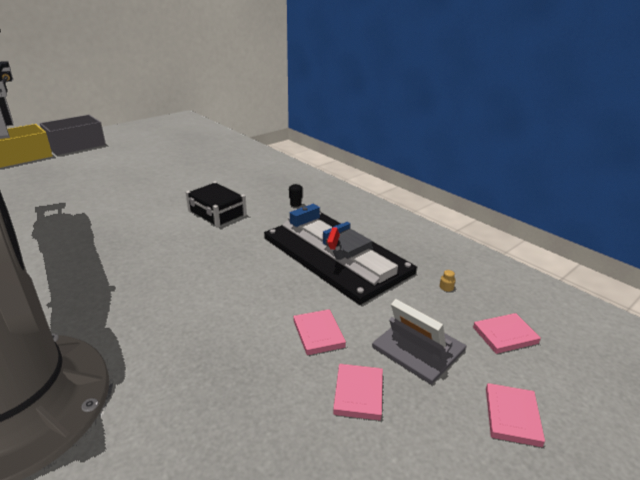

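Top view: the stage is at about (302,206) with the fence on the left (+y). The jaw is near (300,202) and the red knob near (321,224). The rack with the white cassette is at about (428,245). The side view shows the cassette at (416,322) and the knob at (333,237). I'll take a close-up of the details next.

```bash
cat > h.py <<'E'
import numpy as np,cv2,pickle
def load(n,k=0): return pickle.load(open(f'pics/{n}{k}.pkl','rb'))
def ray(c,uv):
    p=cv2.undistortPoints(np.array([[uv]],float),c['mtx'],c['dist_coeffs'])[0,0]
    T=c['cam_to_world'];return T[:3,3],T[:3,:3]@np.array([p[0],p[1],1.])
def plane(c,uv,z):
    o,d=ray(c,uv);return (o+d*(z-o[2])/d[2])
def tri(c1,u1,c2,u2):
    o1,d1=ray(c1,u1);o2,d2=ray(c2,u2)
    s=np.linalg.lstsq(np.c_[d1,-d2],o2-o1,rcond=None)[0]
    a,b=o1+s[0]*d1,o2+s[1]*d2;return (a+b)/2,np.linalg.norm(a-b)
def proj(c,P):
    T=np.linalg.inv(c['cam_to_world']);r,_=cv2.Rodrigues(T[:3,:3])
    return cv2.projectPoints(np.array(P,float).reshape(-1,1,3),r,T[:3,3],c['mtx'],c['dist_coeffs'])[0][:,0]
E
python3 - <<'E'
from h import *
t=load('top')['frame'];s=load('side')['frame']
f=lambda im,x,y,w,h:cv2.resize(im[y:y+h,x:x+w],(400,300),interpolation=cv2.INTER_CUBIC)
o=np.vstack([np.hstack([f(t,390,212,80,60),f(t,232,160,144,108)]),np.hstack([f(s,370,290,104,78),f(s,260,190,160,120)])])
o=np.clip(o*1.4,0,255).astype(np.uint8)
cv2.imwrite('pics/crop1.png',o[:,:,::-1])
for n,c in(('top',t),('side',s)):
    r=c.astype(int);m=(r[...,0]>110)&(r[...,1]<60)&(r[...,2]<60)
    m=m.astype(np.uint8);k,_=cv2.findContours(m,0,1)
    for q in k:
        if cv2.contourArea(q)>8: print(n,'red',cv2.minAreaRect(q))
    m=((r[...,2]>r[...,0]+40)&(r[...,2]>70)).astype(np.uint8);k,_=cv2.findContours(m,0,1)
    for q in k:
        if 8<cv2.contourArea(q)<3000: print(n,'blue',cv2.minAreaRect(q),cv2.boundingRect(q))
E
```

```text
top red ((319.98529052734375, 223.80880737304688), (15.77786922454834, 4.287464618682861), 59.036251068115234)
top blue ((300.0, 201.0), (28.0, 4.0), 90.0) (298, 187, 5, 29)
top blue ((254.5, 201.0), (28.0, 9.0), 90.0) (250, 187, 10, 29)
side red ((331.57568359375, 235.25405883789062), (5.955239295959473, 16.46881103515625), 17.10272979736328)
side blue ((327.2000427246094, 231.40000915527344), (3.5777084827423096, 7.155416965484619), 63.43495178222656) (324, 229, 7, 6)
side blue ((342.17889404296875, 225.0963592529297), (4.310218334197998, 14.271612167358398), 73.3007583618164) (335, 222, 15, 7)
side blue ((304.3719482421875, 209.6524200439453), (6.815334320068359, 29.286182403564453), 69.775146484375) (290, 204, 30, 13)
```

View pics/crop1.png

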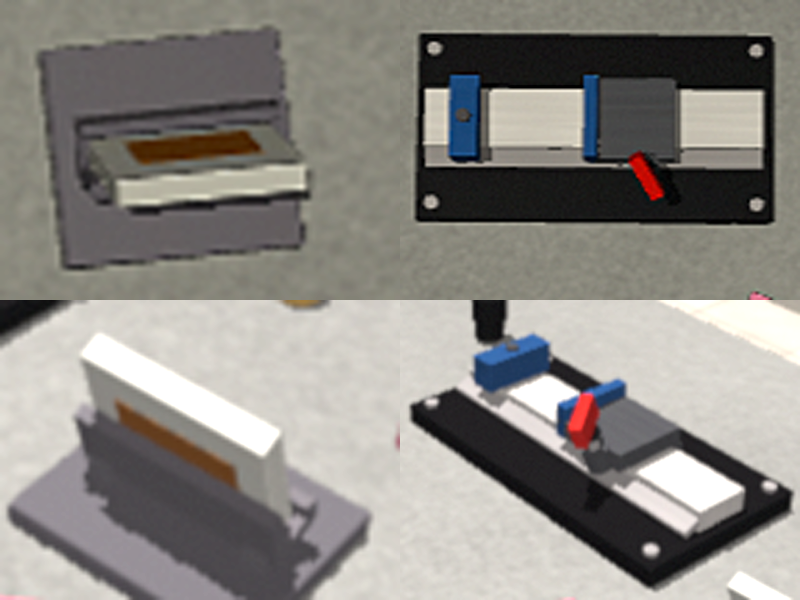

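The crop shows the cassette's top edge and corners clearly in both views. The knob bar points down-right (toward -x, -y), and the fence and jaw faces lie along x. Now I'll triangulate them.

```bash
python3 - <<'E'
from h import *
np.set_printoptions(precision=4,suppress=True)
t=load('top');s=load('side')
T=lambda x,y:(390+x/5-.4,212+y/5-.4); S=lambda x,y:(370+x/3.846-.37,290+y/3.846-.37)
G=lambda x,y:(232+(x-400)/2.778-.32,160+y/2.778-.32); K=lambda x,y:(260+(x-400)/2.5-.3,190+(y-300)/2.5-.3)
C={}
for n,a,b in [('Lb',(117,180),(98,33)),('Lf',(118,206),(82,55)),('Rb',(306,166),(284,132)),('Rf',(308,193),(263,160))]:
    C[n],e=tri(t,T(*a),s,S(*b));print(n,C[n],e)
print('mid',sum(C.values())/4,'len',C['Lb']-C['Rb'],C['Lf']-C['Rf'],'thick',C['Lb']-C['Lf'],C['Rb']-C['Rf'])
print('top@z fit', [plane(t,T(*a),.09)[:2] for a in((117,180),(118,206),(306,166),(308,193))])
B=np.array([plane(t,G(*a),.02) for a in((420,35),(775,38),(773,221),(416,221))]);print('base',B,B.mean(0),'edges',B[0]-B[1],B[0]-B[3])
B=np.array([plane(s,K(*a),.02) for a in((655,570),(412,408),(790,495))]);print('base side: near-right,near-left,far-right',B)
R=np.array([plane(t,T(*a),.01) for a in((40,52),(278,28),(303,240),(65,268))]);print('rack',R,R.mean(0))
print('fence top', [plane(t,p,.07)[:2] for p in ((250,187),(260,187),(250,215.5),(260,215.5))])
print('jaw top', [plane(t,p,.072)[:2] for p in ((298,187),(298,215.5))])
print('knob',tri(t,(319.99,223.8),s,(331.6,235.3)))
# bar top edge ends in top view
for a in((636,155),(657,198)): print('bar end',plane(t,G(*a),.105))
E
```

```text
Lb [ 0.5341 -0.2773  0.095 ] 0.0003460926267400125
Lf [ 0.5226 -0.2785  0.0897] 0.00029831747755919166
Rb [ 0.5403 -0.3669  0.0959] 0.0023708064820880336
Rf [ 0.5276 -0.3682  0.0895] 0.0006708189392160085
mid [ 0.5311 -0.3227  0.0925] len [-0.0062  0.0896 -0.001 ] [-0.0051  0.0897  0.0001] thick [0.0115 0.0012 0.0053] [0.0126 0.0013 0.0064]
top@z fit [array([ 0.5347, -0.2783]), array([ 0.5224, -0.2784]), array([ 0.5401, -0.3675]), array([ 0.5274, -0.3679])]
base [[ 0.7379  0.1407  0.02  ]
 [ 0.7312 -0.1806  0.02  ]
 [ 0.5643 -0.1748  0.02  ]
 [ 0.5684  0.1435  0.02  ]] [ 0.6504 -0.0178  0.02  ] edges [0.0067 0.3212 0.    ] [ 0.1695 -0.0029  0.    ]
base side: near-right,near-left,far-right [[ 0.5652 -0.1777  0.02  ]
 [ 0.5664  0.1355  0.02  ]
 [ 0.7243 -0.1807  0.02  ]]
rack [[ 0.6079 -0.2562  0.01  ]
 [ 0.6186 -0.3763  0.01  ]
 [ 0.5116 -0.3844  0.01  ]
 [ 0.4993 -0.2653  0.01  ]] [ 0.5594 -0.3205  0.01  ]
fence top [array([0.6888, 0.1065]), array([0.6885, 0.0824]), array([0.6192, 0.1064]), array([0.6189, 0.0824])]
jaw top [array([ 0.6869, -0.0093]), array([ 0.6174, -0.0086])]
knob (array([ 0.5932, -0.0606,  0.0935]), np.float64(0.0006895395617936142))
bar end [ 0.6114 -0.0532  0.105 ]
bar end [ 0.5748 -0.0703  0.105 ]
```

Request:
move_arm:
  targets:
    - {"roll": 0.15}
    - {"roll": 0.15}
    - {"roll": 0.15}
    - {"roll": 0.15}
    - {"roll": 0.15}
    - {"roll": 0.15}
    - {"roll": 0.15}
    - {"roll": 0.15}
  grip: 60

```text
validation failed for argument at $.ta...
```

Request:
move_arm:
  targets:
    - {"linear": [-0.041, 0.027, 0]}
    - {"linear": [-0.041, 0.027, 0]}
    - {"linear": [-0.041, 0.027, 0]}
    - {"linear": [-0.041, 0.027, 0]}
    - {"linear": [-0.041, 0.027, 0]}
    - {"linear": [-0.041, 0.027, 0]}
    - {"linear": [-0.041, 0.027, 0]}
    - {"linear": [-0.041, 0.027, 0]}
    - {"linear": [-0.041, 0.027, 0]}
    - {"linear": [-0.041, 0.027, 0]}

```text
validation failed for argument at $.ta...
```

Request:
move_arm:
  targets:
    - {"linear": [-0.048, 0, 0]}
    - {"linear": [-0.048, 0, 0]}
    - {"linear": [-0.048, 0, 0]}
    - {"linear": [-0.048, 0, 0]}
    - {"linear": [-0.048, 0, 0]}
    - {"linear": [-0.048, 0, 0]}
    - {"linear": [-0.048, 0, 0]}
    - {"linear": [-0.048, 0, 0]}
    - {"linear": [-0.048, 0, 0]}
    - {"linear": [-0.048, 0, 0]}

```text
validation failed for argument at $.ta...
```

Request:
move_arm:
  targets:
    - {"linear": [0, 0, 0], "roll": 0.15}
    - {"linear": [0, 0, 0], "roll": 0.15}
    - {"linear": [0, 0, 0], "roll": 0.15}
    - {"linear": [0, 0, 0], "roll": 0.15}
    - {"linear": [0, 0, 0], "roll": 0.15}
    - {"linear": [0, 0, 0], "roll": 0.15}
    - {"linear": [0, 0, 0], "roll": 0.15}
    - {"linear": [0, 0, 0], "roll": 0.15}
  grip: 60

```text
time_s: 0.9
tool_pos: [0.2005, 0.6442, 0.2051]
tcp_rot: [0.685, 0.729, -0.0, 0.0]
force: [0.6, -0.4, 0.1]
gripper_width: 0.0565
gripper_force: 0.0
```

Request:
move_arm:
  targets:
    - {"linear": [-0.041, 0.027, 0], "roll": 0}
    - {"linear": [-0.041, 0.027, 0], "roll": 0}
    - {"linear": [-0.041, 0.027, 0], "roll": 0}
    - {"linear": [-0.041, 0.027, 0], "roll": 0}
    - {"linear": [-0.041, 0.027, 0], "roll": 0}
    - {"linear": [-0.041, 0.027, 0], "roll": 0}
    - {"linear": [-0.041, 0.027, 0], "roll": 0}
    - {"linear": [-0.041, 0.027, 0], "roll": 0}
    - {"linear": [-0.041, 0.027, 0], "roll": 0}
    - {"linear": [-0.041, 0.027, 0], "roll": 0}

```text
time_s: 1.9
tool_pos: [0.499, 0.2523, 0.2055]
tcp_rot: [0.682, 0.731, 0.0, -0.0]
force: [0.5, 1.2, -0.1]
gripper_width: 0.0565
gripper_force: 0.0
```

Request:
move_arm:
  targets:
    - {"linear": [-0.048, 0, 0], "roll": 0}
    - {"linear": [-0.048, 0, 0], "roll": 0}
    - {"linear": [-0.048, 0, 0], "roll": 0}
    - {"linear": [-0.048, 0, 0], "roll": 0}
    - {"linear": [-0.048, 0, 0], "roll": 0}
    - {"linear": [-0.048, 0, 0], "roll": 0}
    - {"linear": [-0.048, 0, 0], "roll": 0}
    - {"linear": [-0.048, 0, 0], "roll": 0}
    - {"linear": [-0.048, 0, 0], "roll": 0}
    - {"linear": [-0.048, 0, 0], "roll": 0}

```text
time_s: 2.9
tool_pos: [0.5311, -0.2265, 0.2054]
tcp_rot: [0.682, 0.731, 0.0, -0.0]
force: [0.2, 1.2, 0.5]
gripper_width: 0.0561
gripper_force: 0.0
```

Request:
move_arm:
  targets:
    - {"linear": [-0.048, 0.001, 0], "roll": 0}
    - {"linear": [-0.048, 0.001, 0], "roll": 0}
    - {"linear": [0, 0, 0.03], "roll": 0}
    - {"linear": [0, 0, 0.03], "roll": 0}
    - {"linear": [0, 0, 0.03], "roll": 0}
    - {"linear": [0, 0, 0.02], "roll": 0}
    - {"linear": [0, 0, 0], "roll": 0}

```text
time_s: 3.6
tool_pos: [0.5383, -0.3196, 0.0928]
tcp_rot: [0.682, 0.731, -0.001, -0.002]
force: [-0.6, 0.6, 0.9]
gripper_width: 0.0562
gripper_force: 0.0
```

```bash
python3 - <<'E'
from station import robot
from h import *
s=robot.read_camera('side')['frame'];t=robot.read_camera('top')['frame']
f=lambda im,x,y,w,h:cv2.resize(im[y:y+h,x:x+w],(400,300),interpolation=cv2.INTER_CUBIC)
cv2.imwrite('pics/crop2.png',np.clip(np.hstack([f(t,370,197,120,90),f(s,350,255,140,105)])*1.3,0,255).astype(np.uint8)[:,:,::-1])
E
```

```text
(no output)
```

View pics/crop2.png

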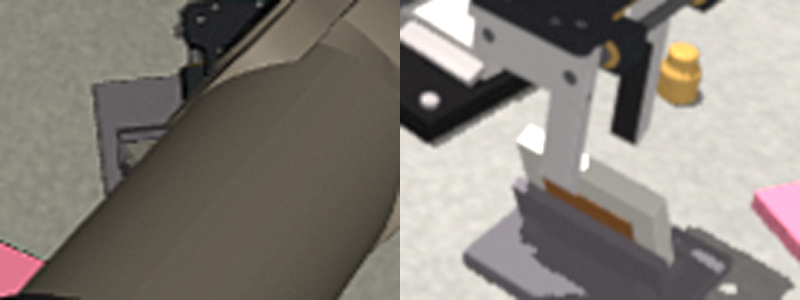

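The fingers straddle the cassette's top edge at crop (560,170), and nothing is touching. I'll descend and close softly.

Request:
move_arm:
  targets:
    - {"linear": [-0.002, 0.001, 0.01], "roll": 0}
    - {"linear": [0, 0, 0.01], "roll": 0}
    - {"linear": [0, 0, 0.008], "roll": 0}
    - {"linear": [0, 0, 0], "roll": 0}

```text
time_s: 4.1
tool_pos: [0.5405, -0.322, 0.0663]
tcp_rot: [0.682, 0.731, -0.0, -0.001]
force: [-0.3, -0.1, 1.4]
gripper_width: 0.0562
gripper_force: 0.0
```

Request:
move_arm:
  targets:
    - {"linear": [0, 0, 0], "roll": 0}
    - {"linear": [0, 0, 0], "roll": 0}
    - {"linear": [0, 0, 0], "roll": 0}
    - {"linear": [0, 0, 0], "roll": 0}
    - {"linear": [0, 0, 0], "roll": 0}
    - {"linear": [0, 0, 0], "roll": 0}
  grip: 0
  squeeze: 6

```text
time_s: 4.7
tool_pos: [0.5413, -0.3225, 0.0677]
tcp_rot: [0.682, 0.731, 0.0, 0.0]
force: [0.0, 0.3, 3.2]
gripper_width: 0.0228
gripper_force: 5.5
```

Request:
move_arm:
  targets:
    - {"linear": [0, 0.003, -0.001], "roll": 0}
    - {"linear": [0, 0.003, -0.001], "roll": 0}
    - {"linear": [0, 0.003, -0.001], "roll": 0}
    - {"linear": [0, 0.003, -0.001], "roll": 0}
    - {"linear": [0, 0.002, -0.001], "roll": 0}
    - {"linear": [0, 0, 0], "roll": 0}
    - {"linear": [0, 0, 0], "roll": 0}

```text
time_s: 5.4
tool_pos: [0.5552, -0.3213, 0.0725]
tcp_rot: [0.682, 0.731, 0.0, 0.0]
force: [2.8, 0.8, 0.6]
gripper_width: 0.014
gripper_force: 6.0
```

Request:
move_arm:
  targets:
    - {"linear": [0, 0, 0], "roll": 0}
    - {"linear": [0, 0, -0.005], "roll": 0}
    - {"linear": [0, 0, -0.01], "roll": 0}
    - {"linear": [0, 0, -0.02], "roll": 0}
    - {"linear": [0, 0, -0.03], "roll": 0}
    - {"linear": [0, 0, -0.03], "roll": 0}
    - {"linear": [0, 0, -0.03], "roll": 0}
    - {"linear": [0, 0, 0], "roll": 0}
    - {"linear": [0, 0, 0], "roll": 0}
  squeeze: 30

```text
time_s: 6.3
tool_pos: [0.5548, -0.3216, 0.1982]
tcp_rot: [0.682, 0.731, 0.0, 0.0]
force: [0.4, 0.6, -1.6]
gripper_width: 0.0141
gripper_force: 30.0
```

```bash
python3 - <<'E'
from station import robot
from h import *
c=robot.read_camera('side');pickle.dump(c,open('pics/side1.pkl','wb'));print(robot.state()['tool_pos'])
s=c['frame'];print(proj(c,robot.state()['tool_pos']))
cv2.imwrite('pics/crop3.png',np.clip(cv2.resize(s[195:345,350:550],(800,600),interpolation=cv2.INTER_CUBIC)*1.3,0,255).astype(np.uint8)[:,:,::-1])
E
```

```text
[ 0.55448321 -0.32123672  0.19722322]
[[433.63923207 252.85260011]]
```

View pics/crop3.png

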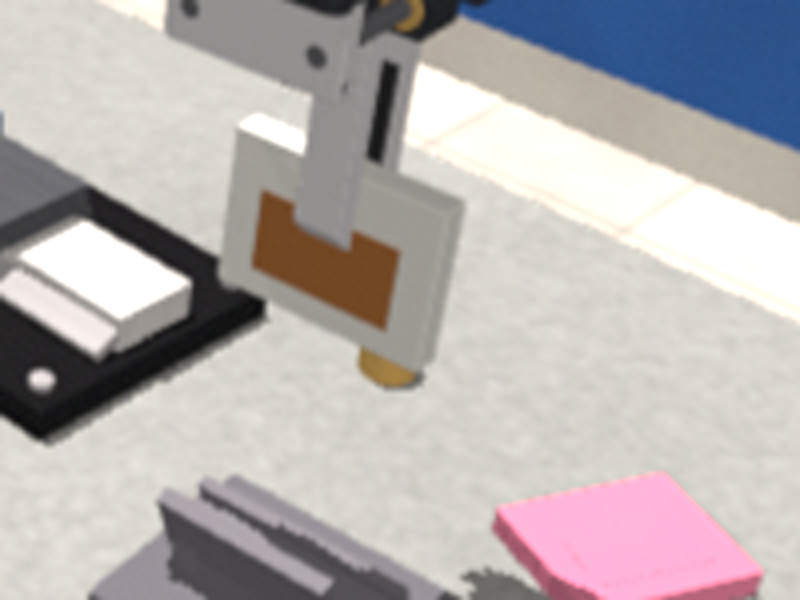

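The cassette is held upright and square in the fingers, with near-face bottom corners at crop (222,278) and (415,367). I'll measure where it sits relative to the TCP.

```bash
python3 - <<'E'
from h import *
np.set_printoptions(precision=4,suppress=True)
c=load('side',1);p=np.array([.5545,-.3212,.1975]);n=np.array([.998,.069,0]);x=np.array([-.069,.998,0])
P=[]
for u in((240,132),(443,215),(222,278),(415,367)):
    o,d=ray(c,(350+u[0]/4-.37,195+u[1]/4-.37));q=o+d*((p-.007*n-o)@n)/(d@n);P.append([(q-p)@x,q[2]-p[2]])
print(np.array(P))
E
```

```text
[[ 0.0428  0.0283]
 [-0.0431  0.0305]
 [ 0.0418 -0.038 ]
 [-0.0445 -0.0352]]
```

Request:
move_arm:
  targets:
    - {"linear": [0, 0, 0], "roll": -0.15}
    - {"linear": [0, 0, 0], "roll": -0.15}
    - {"linear": [0, 0, 0], "roll": -0.15}
    - {"linear": [0, 0, 0], "roll": -0.15}
    - {"linear": [0, 0, 0], "roll": -0.15}
    - {"linear": [0, 0, 0], "roll": -0.15}
    - {"linear": [0, 0, 0], "roll": -0.15}
    - {"linear": [0, 0, 0], "roll": -0.15}
    - {"linear": [0, 0, 0], "roll": -0.15}
    - {"linear": [0, 0, 0], "roll": -0.139}

```text
time_s: 7.35
tool_pos: [0.5541, -0.3212, 0.1961]
tcp_rot: [0.003, 1.0, 0.0, -0.001]
force: [0.0, 0.2, -1.8]
gripper_width: 0.0134
gripper_force: 30.0
```

Request:
move_arm:
  targets:
    - {"linear": [-0.009, 0.039, 0], "roll": 0}
    - {"linear": [-0.009, 0.039, 0], "roll": 0}
    - {"linear": [-0.009, 0.039, 0], "roll": 0}
    - {"linear": [-0.009, 0.039, 0], "roll": 0}
    - {"linear": [-0.009, 0.039, 0], "roll": 0}
    - {"linear": [-0.009, 0.039, 0], "roll": 0}
    - {"linear": [-0.009, 0.039, 0], "roll": 0}
    - {"linear": [-0.009, 0.039, 0], "roll": 0}
    - {"linear": [-0.009, 0.039, 0], "roll": 0}
    - {"linear": [0, 0, 0], "roll": 0}

```text
time_s: 8.35
tool_pos: [0.6403, 0.0352, 0.1956]
tcp_rot: [0.003, 1.0, 0.001, -0.001]
force: [0.5, -0.4, -1.6]
gripper_width: 0.0137
gripper_force: 30.0
```

Request:
move_arm:
  targets:
    - {"linear": [-0.011, 0.036, 0], "roll": 0}
    - {"linear": [0, 0, 0.03], "roll": 0}
    - {"linear": [0, 0, 0.03], "roll": 0}
    - {"linear": [0, 0, 0.03], "roll": 0}
    - {"linear": [0, 0, 0.01], "roll": 0}
    - {"linear": [0, 0, 0], "roll": 0}
    - {"linear": [0, 0, 0], "roll": 0}

```text
time_s: 9.05
tool_pos: [0.6524, 0.064, 0.0983]
tcp_rot: [0.007, 1.0, -0.0, 0.0]
force: [0.6, -0.1, -0.8]
gripper_width: 0.0139
gripper_force: 30.0
```

```bash
python3 - <<'E'
from station import robot
from h import *
c=robot.read_camera('side');print(robot.state()['tool_pos'])
s=c['frame'];t=robot.read_camera('top')['frame']
f=lambda im,x,y,w,h:cv2.resize(im[y:y+h,x:x+w],(400,300),interpolation=cv2.INTER_CUBIC)
cv2.imwrite('pics/crop4.png',np.clip(np.hstack([f(t,232,160,144,108),f(s,260,155,120,90)])*1.3,0,255).astype(np.uint8)[:,:,::-1])
E
```

```text
[0.65271309 0.06415131 0.09879563]
```

View pics/crop4.png

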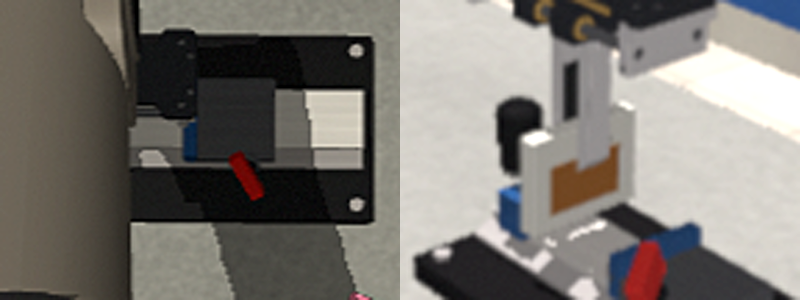

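The cassette hangs over the rail in front of the fence, at side crop (575,180), clear of everything. I'll lower it gently and watch the force.

Request:
move_arm:
  targets:
    - {"linear": [0, 0.006, 0.004], "roll": 0}
    - {"linear": [0, 0, 0.004], "roll": 0}
    - {"linear": [0, 0, 0.004], "roll": 0}
    - {"linear": [0, 0, 0.003], "roll": 0}
    - {"linear": [0, 0, 0], "roll": 0}
  squeeze: 12

```text
time_s: 9.65
tool_pos: [0.6517, 0.0702, 0.0818]
tcp_rot: [0.007, 1.0, -0.0, -0.0]
force: [-0.9, 0.6, -1.8]
gripper_width: 0.0142
gripper_force: 12.0
```

Request:
move_arm:
  targets:
    - {"linear": [0, 0, 0.001], "roll": 0}
    - {"linear": [0, 0, 0.001], "roll": 0}
    - {"linear": [0, 0, 0.001], "roll": 0}
    - {"linear": [0, 0, 0], "roll": 0}

```text
time_s: 10.05
tool_pos: [0.6524, 0.0703, 0.0799]
tcp_rot: [0.007, 1.0, 0.0, 0.0]
force: [-1.4, -0.1, 3.9]
gripper_width: 0.014
gripper_force: 12.0
```

Request:
move_arm:
  targets:
    - {"linear": [0, 0, 0.001], "roll": 0}
    - {"linear": [0, 0, 0], "roll": 0}
    - {"linear": [0, 0, 0], "roll": 0}
  squeeze: 4

```text
time_s: 10.35
tool_pos: [0.6526, 0.0703, 0.079]
tcp_rot: [0.007, 1.0, 0.0, 0.001]
force: [-0.0, -0.8, 4.9]
gripper_width: 0.014
gripper_force: 4.0
```

Request:
move_arm:
  targets:
    - {"linear": [0, 0, 0], "roll": 0}
    - {"linear": [0, 0, 0], "roll": 0}
    - {"linear": [0, 0, 0], "roll": 0}
    - {"linear": [0, 0, 0], "roll": 0}
    - {"linear": [0, 0, -0.01], "roll": 0}
    - {"linear": [0, 0, -0.03], "roll": 0}
    - {"linear": [0, 0, -0.04], "roll": 0}
    - {"linear": [0, 0, -0.04], "roll": 0}
    - {"linear": [0, 0, 0], "roll": 0}
  grip: 40

```text
time_s: 11.25
tool_pos: [0.6548, 0.0704, 0.2049]
tcp_rot: [0.007, 1.0, 0.001, 0.004]
force: [-0.1, -0.7, 0.1]
gripper_width: 0.0379
gripper_force: 0.0
```

Request:
move_arm:
  targets:
    - {"linear": [0.01, -0.045, 0], "roll": -0.15}
    - {"linear": [0.01, -0.045, 0], "roll": -0.15}
    - {"linear": [0.03, -0.035, 0], "roll": -0.15}
    - {"linear": [0, 0, 0], "roll": 0}

```text
time_s: 11.65
tool_pos: [0.6167, -0.0692, 0.1993]
tcp_rot: [-0.215, 0.977, -0.001, -0.0]
force: [0.4, 1.1, -0.2]
gripper_width: 0.0376
gripper_force: 0.0
```

```bash
python3 - <<'E'
from station import robot
from h import *
c=robot.read_camera('side');print(robot.state()['tool_pos'],robot.state()['tcp_rot'])
s=c['frame'];t=robot.read_camera('top')['frame']
f=lambda im,x,y,w,h:cv2.resize(im[y:y+h,x:x+w],(400,300),interpolation=cv2.INTER_CUBIC)
cv2.imwrite('pics/crop5.png',np.clip(np.hstack([f(t,232,160,144,108),f(s,260,155,120,90)])*1.3,0,255).astype(np.uint8)[:,:,::-1])
E
```

```text
[ 0.61784991 -0.06554167  0.19920626] [-2.13613635e-01  9.76918141e-01 -3.83932332e-04  1.19816368e-04]
```

View pics/crop5.png

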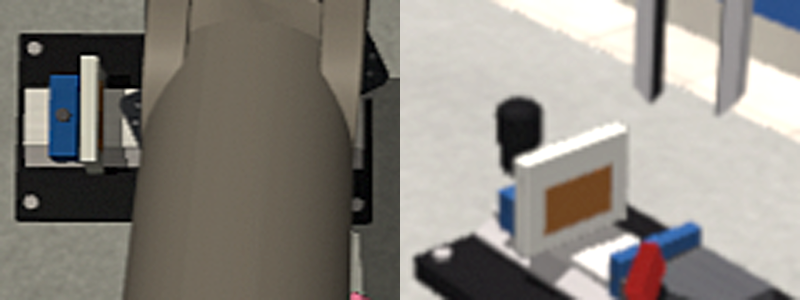

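The cassette stands upright, parallel to the fence and centred on it; the fence is at top crop (63,115) and the cassette at (90,108). Next I'll grip the knob bar.

Request:
move_arm:
  targets:
    - {"linear": [0.02, 0.013, 0], "roll": 0}
    - {"linear": [0, 0, 0.04], "roll": 0}
    - {"linear": [0, 0, 0.03], "roll": 0}
    - {"linear": [0, 0, 0.015], "roll": 0}
    - {"linear": [0, 0, 0], "roll": 0}
    - {"linear": [0, 0, 0], "roll": 0}

```text
time_s: 12.35
tool_pos: [0.596, -0.0579, 0.1143]
tcp_rot: [-0.216, 0.976, -0.0, 0.0]
force: [-0.4, -0.8, 1.3]
gripper_width: 0.0375
gripper_force: 0.0
```

```bash
python3 - <<'E'
from station import robot
from h import *
c=robot.read_camera('side');st=robot.state();print(st['tool_pos'],st['tcp_rot'],proj(c,st['tool_pos']))
s=c['frame']
cv2.imwrite('pics/crop6.png',np.clip(cv2.resize(s[190:265,290:390],(800,600),interpolation=cv2.INTER_CUBIC)*1.3,0,255).astype(np.uint8)[:,:,::-1])
E
```

```text
[ 0.59625099 -0.0580972   0.11475841] [-2.15673010e-01  9.76465358e-01 -1.61639354e-04  7.29213332e-04] [[332.41879195 225.10046687]]
```

View pics/crop6.png

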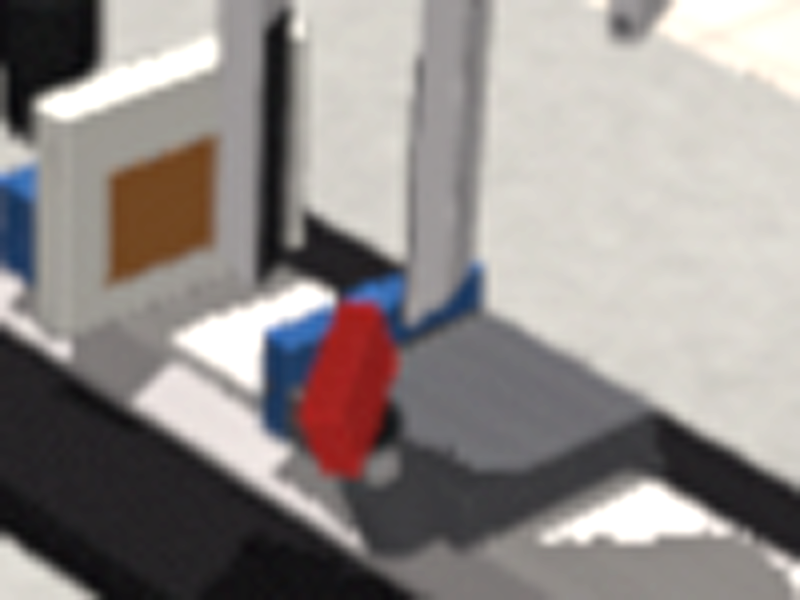

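The fingers straddle the knob bar, whose top face is centred near crop (340,355). I'll check its centre by triangulation.

```bash
python3 - <<'E'
from h import *
t=load('top');s=load('side')
for u in((340,355),(348,388)): print(tri(t,(320.4,223.2),s,(290+u[0]/8-.44,190+u[1]/8-.44)))
for e,u in(((636,155),(362,305)),((657,198),(328,405))): print('end',tri(t,(232+(e[0]-400)/2.778-.32,160+e[1]/2.778-.32),s,(290+u[0]/8-.44,190+u[1]/8-.44)))
E
```

```text
(array([ 0.59386688, -0.06141314,  0.09679847]), np.float64(0.001203802040317403))
(array([ 0.59587698, -0.06187493,  0.08651508]), np.float64(1.3050229119936706e-05))
end (array([ 0.61095728, -0.05227786,  0.10103135]), np.float64(0.002884719381212921))
end (array([ 0.57763579, -0.07149093,  0.09294852]), np.float64(0.0031689175617813253))
```

Request:
move_arm:
  targets:
    - {"linear": [0.001, -0.003, 0.01], "roll": 0}
    - {"linear": [0, 0, 0.01], "roll": 0}
    - {"linear": [0, 0, 0.008], "roll": 0}
    - {"linear": [0, 0, 0.004], "roll": 0}
    - {"linear": [0, 0, 0], "roll": 0}
    - {"linear": [0, 0, 0], "roll": 0}

```text
time_s: 13.0
tool_pos: [0.5957, -0.0616, 0.0815]
tcp_rot: [-0.216, 0.976, -0.0, -0.0]
force: [0.1, -0.2, -0.3]
gripper_width: 0.0372
gripper_force: 0.0
```

Request:
move_arm:
  targets:
    - {"linear": [0, 0, 0], "roll": 0}
    - {"linear": [0, 0, 0], "roll": 0}
    - {"linear": [0, 0, 0], "roll": 0}
    - {"linear": [0, 0, 0], "roll": 0}
    - {"linear": [0, 0, 0], "roll": 0}
  grip: 0
  squeeze: 12

```text
time_s: 13.5
tool_pos: [0.5956, -0.0615, 0.0816]
tcp_rot: [-0.216, 0.976, 0.0, 0.0]
force: [-0.3, 1.1, 1.5]
gripper_width: 0.015
gripper_force: 11.3
```

Request:
move_arm:
  targets:
    - {"linear": [-0.0027, 0.0058, 0], "roll": 0}
    - {"linear": [-0.0027, 0.0058, 0], "roll": 0}
    - {"linear": [-0.0027, 0.0058, 0], "roll": 0}
    - {"linear": [-0.0027, 0.0058, 0], "roll": 0}
    - {"linear": [-0.0027, 0.0058, 0], "roll": 0}
    - {"linear": [-0.0027, 0.0058, 0], "roll": 0}
    - {"linear": [-0.0027, 0.0058, 0], "roll": 0}
    - {"linear": [-0.0027, 0.0058, 0], "roll": 0}
    - {"linear": [-0.0027, 0.0058, 0], "roll": 0}
    - {"linear": [-0.0027, 0.0058, 0], "roll": 0}

```text
time_s: 14.5
tool_pos: [0.5963, 0.003, 0.0816]
tcp_rot: [-0.216, 0.976, -0.0, 0.001]
force: [7.9, -2.1, -2.7]
gripper_width: 0.0149
gripper_force: 11.0
```

Request:
move_arm:
  targets:
    - {"linear": [-0.0017, 0.0026, 0], "roll": 0}
    - {"linear": [-0.0017, 0.0026, 0], "roll": 0}
    - {"linear": [-0.0017, 0.0026, 0], "roll": 0}
    - {"linear": [0, 0, 0], "roll": 0}

```text
time_s: 14.9
tool_pos: [0.5968, 0.0123, 0.0815]
tcp_rot: [-0.216, 0.976, 0.0, -0.0]
force: [1.4, -1.0, 4.5]
gripper_width: 0.015
gripper_force: 11.4
```

Request:
move_arm:
  targets:
    - {"linear": [-0.0009, 0.0018, 0], "roll": 0}
    - {"linear": [-0.0009, 0.0018, 0], "roll": 0}
    - {"linear": [0, 0, 0], "roll": 0}

```text
time_s: 15.2
tool_pos: [0.597, 0.0158, 0.0815]
tcp_rot: [-0.216, 0.976, 0.0, -0.0]
force: [0.1, -2.3, 4.4]
gripper_width: 0.0152
gripper_force: 11.5
```

Request:
move_arm:
  targets:
    - {"linear": [-0.0004, 0.0009, 0], "roll": 0}
    - {"linear": [-0.0004, 0.0009, 0], "roll": 0}
    - {"linear": [0, 0, 0], "roll": 0}

```text
time_s: 15.5
tool_pos: [0.597, 0.0169, 0.0815]
tcp_rot: [-0.215, 0.977, -0.0, -0.0]
force: [-0.6, -6.3, 4.8]
gripper_width: 0.015
gripper_force: 11.6
```

Request:
move_arm:
  targets:
    - {"linear": [-0.0004, 0.0009, 0], "roll": 0}
    - {"linear": [-0.0004, 0.0009, 0], "roll": 0}
    - {"linear": [0, 0, 0], "roll": 0}
    - {"linear": [0, 0, 0], "roll": 0}
  squeeze: 25

```text
time_s: 15.9
tool_pos: [0.597, 0.0172, 0.0815]
tcp_rot: [-0.215, 0.977, -0.001, -0.0]
force: [1.0, -14.4, 4.6]
gripper_width: 0.0144
gripper_force: 23.8
```

```bash
python3 - <<'E'
from station import robot
from h import *
c=robot.read_camera('side');s=c['frame'];st=robot.state();print(st['tool_pos'],st['force'],st['ft_torque'],st['q'])
cv2.imwrite('pics/crop7.png',np.clip(cv2.resize(s[175:250,270:370],(800,600),interpolation=cv2.INTER_CUBIC)*1.3,0,255).astype(np.uint8)[:,:,::-1])
E
```

```text
[0.5970362  0.0172003  0.08146676] [ -0.41113494 -13.74922478   4.38306885] [-3.53888358 -0.15109009  0.01635251] [-0.28006615  0.44318116  0.18093969  1.89910235 -0.10377781  0.80867005
  1.95924046]
```

View pics/crop7.png

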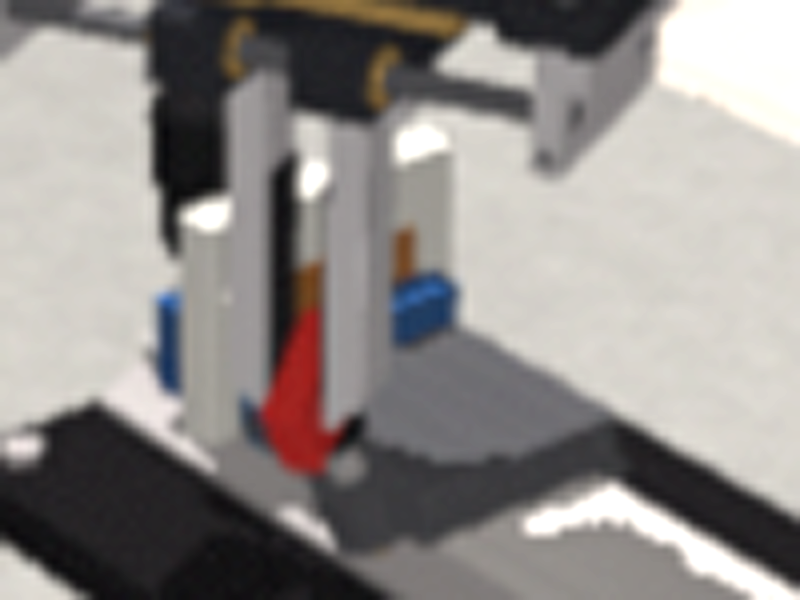

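The jaw, cassette and fence are in contact at about 14 N, and the bar is held between the fingers at crop (300,400). Now I'll turn clockwise.

Request:
move_arm:
  targets:
    - {"linear": [0, 0, 0], "roll": 0.08}
    - {"linear": [0, 0, 0], "roll": 0.08}
    - {"linear": [0, 0, 0], "roll": 0.08}
    - {"linear": [0, 0, 0], "roll": 0.08}
    - {"linear": [0, 0, 0], "roll": 0.08}
    - {"linear": [0, 0, 0], "roll": 0.08}
    - {"linear": [0, 0, 0], "roll": 0.08}
    - {"linear": [0, 0, 0], "roll": 0.08}
    - {"linear": [0, 0, 0], "roll": 0}
  squeeze: 30

```text
time_s: 16.85
tool_pos: [0.5969, 0.0174, 0.0808]
tcp_rot: [0.105, 0.995, -0.001, 0.0]
force: [3.6, -14.8, -7.5]
gripper_width: 0.0122
gripper_force: 30.7
```

```bash
python3 - <<'E'
from station import robot
st=robot.state();print(st['force'],st['ft_torque'],st['q'][6],st['gripper_width'])
E
```

```text
[  3.64081255 -14.80691997  -7.51410611] [-2.80806444 -1.21082661  0.39577597] 1.4028458670945085 0.012188756647142807
```

Request:
move_arm:
  targets:
    - {"linear": [0, 0, 0.0005], "roll": 0.07}
    - {"linear": [0, 0, 0], "roll": 0.07}
    - {"linear": [0, 0, 0], "roll": 0.07}
    - {"linear": [0, 0, 0], "roll": 0.07}
    - {"linear": [0, 0, 0], "roll": 0}
  squeeze: 55

```text
time_s: 17.35
tool_pos: [0.597, 0.0177, 0.0808]
tcp_rot: [0.242, 0.97, -0.001, 0.0]
force: [0.8, -13.8, 1.2]
gripper_width: 0.0127
gripper_force: 57.1
```

```bash
python3 - <<'E'
from station import robot
st=robot.state();print(st['force'],st['ft_torque'],st['q'][6],st['gripper_width'])
E
```

```text
[  0.84368799 -13.79353254   1.22762016] [-2.32055627 -0.56776433  0.51210043] 1.1640384411121303 0.012691833037208574
```

Request:
move_arm:
  targets:
    - {"linear": [0, 0, 0.0003], "roll": 0.07}
    - {"linear": [0, 0, 0], "roll": 0.07}
    - {"linear": [0, 0, 0], "roll": 0.07}
    - {"linear": [0, 0, 0], "roll": 0}
  squeeze: 60

```text
time_s: 17.75
tool_pos: [0.5969, 0.018, 0.0809]
tcp_rot: [0.342, 0.94, -0.001, 0.0]
force: [-3.9, -12.2, 9.6]
gripper_width: 0.0133
gripper_force: 63.8
```

```bash
python3 - <<'E'
from station import robot
st=robot.state();print(st['force'],st['ft_torque'],st['q'][6],st['gripper_width'])
E
```

```text
[ -3.90339585 -12.17084692   9.59682458] [-1.98394823  0.29489494  0.61550003] 0.9859230947474519 0.013337131514591335
```

Request:
move_arm:
  targets:
    - {"linear": [0, 0, 0], "roll": 0.06}
    - {"linear": [0, 0, 0], "roll": 0.06}
    - {"linear": [0, 0, 0], "roll": 0.06}
    - {"linear": [0, 0, 0], "roll": 0}

```text
time_s: 18.15
tool_pos: [0.5966, 0.0182, 0.0811]
tcp_rot: [0.425, 0.905, -0.001, -0.0]
force: [-7.5, -11.0, 17.8]
gripper_width: 0.0148
gripper_force: 63.0
```

```bash
python3 - <<'E'
from station import robot
st=robot.state();print(st['force'],st['ft_torque'],st['q'][6],st['gripper_width'])
E
```

```text
[ -7.52290455 -11.03749679  17.76666365] [-1.96647679  1.44681365  0.8085402 ] 0.8344858230472807 0.014770255262992507
```

Request:
move_arm:
  targets:
    - {"linear": [0, 0, -0.0005], "roll": 0.05}
    - {"linear": [0, 0, -0.0005], "roll": 0.05}
    - {"linear": [0, 0, 0], "roll": 0}

```text
time_s: 18.45
tool_pos: [0.5965, 0.0184, 0.0813]
tcp_rot: [0.469, 0.883, -0.001, -0.0]
force: [-2.8, -9.8, 3.5]
gripper_width: 0.015
gripper_force: 68.2
```

```bash
python3 - <<'E'
from station import robot
st=robot.state();print(st['force'],st['ft_torque'],st['q'][6],st['gripper_width'])
E
```

```text
[-2.79524578 -9.78776822  3.52183007] [-1.91878095  0.13495937  1.34404549] 0.75041756186426 0.014960125499785686
```

Torque jumped to 1.34 N m, so the knob is at the end stop. I'll release, retreat and check.

Request:
move_arm:
  targets:
    - {"linear": [0, 0, 0], "roll": 0}
    - {"linear": [0, 0, 0], "roll": 0}
    - {"linear": [0, 0, 0], "roll": 0}
    - {"linear": [0, 0, 0], "roll": 0}
    - {"linear": [0, 0, -0.01], "roll": 0}
    - {"linear": [0, 0, -0.02], "roll": 0}
    - {"linear": [0, 0, -0.04], "roll": 0}
    - {"linear": [0, 0, -0.04], "roll": 0}
    - {"linear": [0, 0, -0.04], "roll": 0}
    - {"linear": [0, 0, 0], "roll": 0}
  grip: 40

```text
time_s: 19.45
tool_pos: [0.5995, 0.0195, 0.2375]
tcp_rot: [0.469, 0.883, 0.003, 0.003]
force: [0.3, -0.2, 0.2]
gripper_width: 0.0371
gripper_force: 0.0
```

Request:
move_arm:
  targets:
    - {"linear": [-0.026, -0.024, 0], "roll": 0}
    - {"linear": [-0.026, -0.024, 0], "roll": 0}
    - {"linear": [-0.026, -0.024, 0], "roll": 0}
    - {"linear": [-0.026, -0.024, 0], "roll": 0}
    - {"linear": [-0.026, -0.024, 0], "roll": 0}
    - {"linear": [-0.026, -0.024, 0], "roll": 0}
    - {"linear": [-0.026, -0.024, 0], "roll": 0}
    - {"linear": [-0.026, -0.024, 0], "roll": 0}
    - {"linear": [-0.026, -0.024, 0], "roll": 0}
    - {"linear": [0, 0, 0], "roll": 0}

```text
time_s: 20.45
tool_pos: [0.5474, -0.3003, 0.2321]
tcp_rot: [0.471, 0.882, -0.001, 0.0]
force: [-0.7, -0.1, -0.8]
gripper_width: 0.0374
gripper_force: 0.0
```

```bash
python3 - <<'E'
from station import robot
from h import *
s=robot.read_camera('side')['frame'];c=robot.read_camera('top');t=c['frame'];print(robot.state()['tool_pos'])
f=lambda im,x,y,w,h:cv2.resize(im[y:y+h,x:x+w],(400,300),interpolation=cv2.INTER_CUBIC)
cv2.imwrite('pics/crop8.png',np.clip(np.hstack([f(t,232,160,144,108),f(s,260,170,104,78)])*1.3,0,255).astype(np.uint8)[:,:,::-1])
r=t.astype(int);m=((r[...,0]>100)&(r[...,1]<60)&(r[...,2]<60)).astype(np.uint8)
for q in cv2.findContours(m,0,1)[0]:
    if cv2.contourArea(q)>8: print(cv2.minAreaRect(q))
E
```

```text
[ 0.54906659 -0.2959095   0.23165249]
((287.1460266113281, 223.19024658203125), (4.797676086425781, 15.710038185119629), 41.18592834472656)
```

View pics/crop8.png

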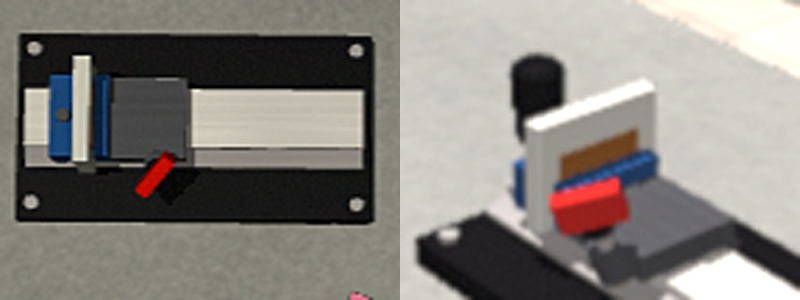

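The jaw clamps the cassette against the fence, and the bar has turned to top crop (155,175). The bar lags the gripper's last angle by about 15°, so I'll re-grip it square and confirm the stop.

Request:
move_arm:
  targets:
    - {"linear": [0, 0, 0], "roll": -0.15}
    - {"linear": [0, 0, 0], "roll": -0.15}
    - {"linear": [0.02, 0.034, 0], "roll": 0}
    - {"linear": [0.02, 0.034, 0], "roll": 0}
    - {"linear": [0.02, 0.034, 0], "roll": 0}
    - {"linear": [0.02, 0.034, 0], "roll": 0}
    - {"linear": [0.02, 0.034, 0], "roll": 0}
    - {"linear": [0.02, 0.034, 0], "roll": 0}
    - {"linear": [0.02, 0.034, 0], "roll": 0}
    - {"linear": [0.02, 0.034, 0], "roll": 0}

```text
time_s: 21.55
tool_pos: [0.5943, 0.0204, 0.2319]
tcp_rot: [0.33, 0.944, 0.0, -0.0]
force: [1.6, -0.2, 0.3]
gripper_width: 0.0377
gripper_force: 0.0
```

Request:
move_arm:
  targets:
    - {"linear": [0, 0, 0.03], "roll": 0}
    - {"linear": [0, 0, 0.03], "roll": 0}
    - {"linear": [0, 0, 0.03], "roll": 0}
    - {"linear": [0, 0, 0.02], "roll": 0}
    - {"linear": [0, 0, 0], "roll": 0}
    - {"linear": [0, 0, 0], "roll": 0}

```text
time_s: 22.15
tool_pos: [0.5947, 0.0179, 0.1222]
tcp_rot: [0.331, 0.944, 0.0, -0.0]
force: [0.5, -0.1, -0.2]
gripper_width: 0.0376
gripper_force: 0.0
```

Request:
move_arm:
  targets:
    - {"linear": [-0.0015, 0.001, 0.015], "roll": 0}
    - {"linear": [0, 0, 0.012], "roll": 0}
    - {"linear": [0, 0, 0.009], "roll": 0}
    - {"linear": [0, 0, 0.004], "roll": 0}
    - {"linear": [0, 0, 0], "roll": 0}

```text
time_s: 22.65
tool_pos: [0.5961, 0.0168, 0.0811]
tcp_rot: [0.331, 0.944, -0.0, -0.0]
force: [-0.0, -0.3, 0.5]
gripper_width: 0.038
gripper_force: 0.0
```

Request:
move_arm:
  targets:
    - {"linear": [0, 0, 0], "roll": 0}
    - {"linear": [0, 0, 0], "roll": 0}
    - {"linear": [0, 0, 0], "roll": 0}
    - {"linear": [0, 0, 0], "roll": 0}
  grip: 0
  squeeze: 40

```text
time_s: 23.05
tool_pos: [0.5965, 0.0166, 0.082]
tcp_rot: [0.331, 0.944, -0.0, 0.0]
force: [-2.9, -1.8, 3.4]
gripper_width: 0.0143
gripper_force: 38.1
```

```bash
python3 - <<'E'
from station import robot
st=robot.state();print(st['force'],st['ft_torque'],st['q'][6],st['gripper_width'])
E
```

```text
[-2.88924336 -1.75917357  3.39933253] [-0.28292769  0.46274153  0.03236115] 1.0178615596326175 0.014308918013078471
```

Gripped with zero torque. I'll turn further and watch the torque.

Request:
move_arm:
  targets:
    - {"linear": [0, 0, 0], "roll": 0.05}
    - {"linear": [0, 0, 0], "roll": 0.05}
    - {"linear": [0, 0, 0], "roll": 0}
  squeeze: 60

```text
time_s: 23.35
tool_pos: [0.5965, 0.017, 0.082]
tcp_rot: [0.378, 0.926, 0.0, 0.0]
force: [-2.5, -2.0, 5.6]
gripper_width: 0.0135
gripper_force: 59.4
```

```bash
python3 - <<'E'
from station import robot
st=robot.state();print(st['force'],st['ft_torque'],st['q'][6],st['gripper_width'])
E
```

```text
[-2.54903627 -2.01086657  5.62583765] [0.23656584 0.42365445 0.51222673] 0.9327834882183608 0.013483707314636792
```

Request:
move_arm:
  targets:
    - {"linear": [0, 0, 0], "roll": 0.05}
    - {"linear": [0, 0, 0], "roll": 0.05}
    - {"linear": [0, 0, 0], "roll": 0}

```text
time_s: 23.65
tool_pos: [0.5965, 0.0173, 0.082]
tcp_rot: [0.423, 0.906, 0.0, 0.0]
force: [-2.4, 0.1, 5.1]
gripper_width: 0.0137
gripper_force: 65.0
```

```bash
python3 - <<'E'
from station import robot
st=robot.state();print(st['force'],st['ft_torque'],st['q'][6],st['gripper_width'])
E
```

```text
[-2.41817403  0.09364137  5.10597415] [0.5017557  0.51730522 1.27171686] 0.8495161981172297 0.013749697835336592
```

Request:
move_arm:
  targets:
    - {"linear": [0, 0, 0], "roll": 0.05}
    - {"linear": [0, 0, 0], "roll": 0.03}
    - {"linear": [0, 0, 0], "roll": 0}

```text
time_s: 23.95
tool_pos: [0.598, 0.0161, 0.0824]
tcp_rot: [0.459, 0.888, 0.0, 0.002]
force: [4.5, -4.2, 3.0]
gripper_width: 0.0154
gripper_force: 60.0
```

```bash
python3 - <<'E'
from station import robot
st=robot.state();print(st['force'],st['ft_torque'],st['q'][6],st['gripper_width'])
E
```

```text
[ 4.49687374 -4.20757898  2.95569165] [-0.7556422  -1.64877475  0.7349209 ] 0.7825061601355203 0.015350292127065875
```

The bar slipped in the pads at about 1.3 N m, so the knob is hard against its stop. I'll release and retreat.

Request:
move_arm:
  targets:
    - {"linear": [0, 0, 0], "roll": 0}
    - {"linear": [0, 0, 0], "roll": 0}
    - {"linear": [0, 0, 0], "roll": 0}
    - {"linear": [0, 0, 0], "roll": 0}
    - {"linear": [0, 0, -0.01], "roll": 0}
    - {"linear": [0, 0, -0.02], "roll": 0}
    - {"linear": [0, 0, -0.04], "roll": 0}
    - {"linear": [0, 0, -0.04], "roll": 0}
    - {"linear": [0, 0, -0.04], "roll": 0}
    - {"linear": [0, 0, 0], "roll": 0}
  grip: 40

```text
time_s: 24.95
tool_pos: [0.5988, 0.0166, 0.2374]
tcp_rot: [0.46, 0.888, 0.003, 0.003]
force: [-0.4, -0.4, -0.6]
gripper_width: 0.0375
gripper_force: 0.0
```

Request:
move_arm:
  targets:
    - {"linear": [-0.026, -0.024, 0], "roll": 0}
    - {"linear": [-0.026, -0.024, 0], "roll": 0}
    - {"linear": [-0.026, -0.024, 0], "roll": 0}
    - {"linear": [-0.026, -0.024, 0], "roll": 0}
    - {"linear": [-0.026, -0.024, 0], "roll": 0}
    - {"linear": [-0.026, -0.024, 0], "roll": 0}
    - {"linear": [-0.026, -0.024, 0], "roll": 0}
    - {"linear": [-0.026, -0.024, 0], "roll": 0}
    - {"linear": [-0.026, -0.024, 0], "roll": 0}
    - {"linear": [0, 0, 0], "roll": 0}

```text
time_s: 25.95
tool_pos: [0.553, -0.304, 0.232]
tcp_rot: [0.462, 0.887, -0.001, 0.0]
force: [-0.7, 0.2, 0.3]
gripper_width: 0.0376
gripper_force: 0.0
```

```bash
python3 - <<'E'
from station import robot
from h import *
c=robot.read_camera('top');t=c['frame'];print(robot.state()['tool_pos'])
r=t.astype(int)
def show(n,m,roi=(232,160,144,108)):
    for q in cv2.findContours(m.astype(np.uint8),0,1)[0]:
        x,y,w,h=cv2.boundingRect(q)
        if cv2.contourArea(q)>8 and roi[0]<x<roi[0]+roi[2] and roi[1]<y<roi[1]+roi[3]: print(n,cv2.minAreaRect(q),(x,y,w,h))
show('red',(r[...,0]>100)&(r[...,1]<60)&(r[...,2]<60))
show('blue',(r[...,2]>r[...,0]+40)&(r[...,2]>70))
# cassette top edge: white columns on rows beyond the rail (row 183)
for y in(182,184): 
    xs=[x for x in range(245,290) if r[y,x].min()>110]; print(y,xs)
for xs,y in ((range(256,268),0),): 
    for x in xs: print(x,[v for v in range(175,225) if r[v,x].min()>130][:1],[v for v in range(175,225) if r[v,x].min()>130][-1:])
E
```

```text
[ 0.55391244 -0.30145564  0.23172813]
red ((287.1460266113281, 223.19024658203125), (4.797676086425781, 15.710038185119629), 41.18592834472656) (281, 217, 14, 14)
blue ((253.5, 201.0), (28.0, 7.0), 90.0) (250, 187, 8, 29)
182 [259, 260, 261, 262, 263]
184 [259, 260, 261, 262, 263]
256 [] []
257 [] []
258 [185] [217]
259 [180] [217]
260 [180] [217]
261 [180] [217]
262 [180] [217]
263 [180] [197]
264 [] []
265 [] []
266 [] []
267 [] []
```

The knob bar's mask is pixel-identical before and after the second turn, so it was already at its stop, and nothing else has moved. Handing in.

```bash
python3 -c "
from station import robot
print(robot.finish_job())"
```

```text
the job is handed in; nothing more can be done
None
```

The job is handed in at about 26 s (limit 58 s), with no verdict returned: the cassette stands upright and centred on the rail, the carriage jaw presses it against the fence, and the clamp knob is turned clockwise to its end stop.

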